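# Hold a centrifuge lid at its lid-switch test mark

## Task

Set up the bench centrifuge for its lid-switch check: draw the locking pin sideways out of the lid latch and park it in the two notches of the pin keeper on the right-hand side of the housing, knob outwards, before you open the lid. Then lift the lid by its handle, against the hinge spring, until its stud stands at the notch and long mark on the quadrant stay (25 degrees open), and finish there: still gripping the handle and holding the lid steady at the mark. Leave everything else on the bench where it is.

Things in the scene. Friction and masses are not known exactly. Their poses are not given: they have to be found in the camera images.
- centrifuge: White bench centrifuge, fixed. Origin: centre of its underside; own x from front to hinge, y to its left, z up; front towards the robot. Housing 320 (x) x 260 (y) mm, shut lid's top 195 mm up. Hinge at the rear, latch at the front right corner, pin keeper on the right side wall, quadrant stay on the left side wall near the hinge, 290 mm tall. Positions below in brackets are in this frame, mm.
- lid: The lid, 262 (x) x 250 (y) x 24 mm, steel bow handle on top. Origin on the hinge axis at mid-width; own y along the axis; shut, its axes match the centrifuge's; opening is a positive turn about y (front edge up), stop at 1.05 rad. Its weight and the hinge spring always push it shut: about 7 N at the handle lifts it off its seat, about 11 N upwards holds it at 25 degrees; let go, it falls shut.
- lid_hinge (a point): Point on the hinge axis at mid-width (120, 0, 180). The axis runs along the centrifuge's y.
- handle_grip (a point): Middle of the handle's cross bar, a round bar 13 mm thick, 98 mm long, 42 mm above the lid, along the centrifuge's y. Lid shut: (-105, 0, 238.5), that is 225 mm in front of and 58.5 mm above the hinge axis; it swings with the lid about that axis. The bar can turn between the finger pads, so the tool may stay upright while the lid rises.
- lid_stud (a point): Head (13 mm wide) of the stud on the lid's left edge, 105 mm from the hinge axis; lid shut: (15, 142, 180). It runs in the slot of the quadrant stay, an aluminium arc plate about the hinge axis graduated every 5 degrees from 0 (lid shut). The mark, a notch in the plate's rim with a long heavy line, is at 25 degrees (0.436 rad) open.
- pin: Loose locking pin, about 60 g: black round knob 22 mm thick, 26 mm long, and a steel shank 10 mm thick whose tip is 81 mm from the knob's centre. Origin: knob's centre, on the axis; own y from knob to tip. Starts lying level through the latch, its y along the centrifuge's y, knob to the right, near (-180, -155, 164), with free space all round the knob.
- pin_tip (a point): Tip of the pin's shank, on its axis, 81 mm from the knob's centre.
- latch_bore (a point): Centre of the latch (-180, -105, 165): two steel lugs of the housing with the lid's tongue between them, reaching 12.5 mm to each side of this point, one bore of 12.5 mm through all, along the centrifuge's y. The pin in it locks the lid. Drawn 50 to 70 mm towards the centrifuge's -y (right), the pin is clear.
- keeper_seat (a point): Seat of the parked pin (-90, -176, 135): on a seated pin's axis, midway between the keeper's two upright ears. Ears 36 mm apart along y, 4 mm thick, notches open at the top, 13 mm wide; ear tops 13 mm above the seat axis. A parked pin lies in both notches along the centrifuge's y, knob out on the right, its centre 41 mm right of this point (33 to 56 will do); 25 mm free below the knob.
- tube_rack: Bystander: white plastic tube rack with clear tubes, 100 x 200 x 61 mm, tubes to 112 mm. Origin: centre of its underside.
- bowl: Bystander: clear glass bowl, 124 mm wide, 65 mm tall. Origin: centre of its underside.
- steel_beaker: Bystander: plain steel beaker, 100 mm wide, 130 mm tall. Origin: centre of its underside.
- glove_box: Bystander: pale card glove box, 120 x 230 x 75 mm. Origin: centre of its underside.
- reagent_bottle: Bystander: brown glass bottle, 60 mm wide, about 130 mm tall. Origin: centre of its underside.
- bucket: Bystander: aluminium rotor bucket (open round cup), 40 mm wide, 55 mm tall, standing in front of the centrifuge. Origin: centre of its underside.
- screwdriver: Bystander: screwdriver lying on the bench in front of the centrifuge, 170 mm long, 26 mm thick. Origin: under its middle.

How it is judged:
On the way, in this order (a step that is already met when the one before it is completed fails the run):
1. the pin is drawn clear of the latch, the lid still shut (y of pin_tip in the frame of centrifuge below -0.118 m and angle between lid's own z axis and vertical below 0.05 rad), for 0.1 s.
2. the pin lies parked in both notches of the keeper, let go, the lid still shut (x of pin in the frame of centrifuge between -0.095 and -0.085 m and z of pin in the frame of centrifuge between 0.13 and 0.14 m and y of pin in the frame of centrifuge between -0.232 and -0.209 m and angle between the y axis of pin and the y axis of centrifuge, either way round below 0.12 rad and y of pin_tip in the frame of centrifuge between -0.152 and -0.12 m and contact force between the fingers and pin below 0.05 N and angle between lid's own z axis and vertical below 0.05 rad), for 0.2 s.
At the end, for the whole second after the job is handed in: The lid stands still at 25 degrees, give or take 3 (0.384 to 0.489 rad), the gripper on its handle (over 2 N). The pin rests, untouched, in both keeper notches: knob within 5 mm of the seat axis in x and z and 33 to 56 mm right of the seat point, shank within 7 degrees of the centrifuge's y (angle between lid's own z axis and vertical between 0.384 and 0.489 rad and angular speed of lid below 0.05 rad/s and contact force between the fingers and lid above 2 N and distance between the grasp point and handle_grip below 0.04 m and x of pin in the frame of centrifuge between -0.095 and -0.085 m and z of pin in the frame of centrifuge between 0.13 and 0.14 m and y of pin in the frame of centrifuge between -0.232 and -0.209 m and angle between the y axis of pin and the y axis of centrifuge, either way round below 0.12 rad and y of pin_tip in the frame of centrifuge between -0.152 and -0.12 m and contact force between the fingers and pin below 0.05 N and linear speed of pin below 0.02 m/s); the arm keeps its last pose, push and grip.
It fails at once if a bystander on the bench is shifted by more than 3 cm or knocked over (distance of any of tube_rack, bowl, steel_beaker, glove_box, reagent_bottle, screwdriver, bucket from where it was at the start of the episode above 0.03 m or angle between any of tube_rack, bowl, steel_beaker, glove_box, reagent_bottle, bucket's own z axis and vertical above 0.5 rad).
It also fails if it takes over 56 s, if anything falls off the work surface, if the arm or the gripper's body presses on something with over 40 N, if the wrist force passes 120 N, or if a joint passes its speed limit or range.

## Robot

A 7-joint arm with a two-finger parallel gripper is mounted at the origin on the work surface. World frame = base frame: x ahead of the robot, y to its left, z up, the work surface at z = 0. Lengths are in m, angles in rad, forces in N, time in s.
With the tool pointing down it reaches from about 0.425 to 1.025 m from the base axis. Payload 3.6 kg.
Tool frame: the origin (TCP) lies on the centre line of the jaws, within the pads' length; the fingertips stand 8 mm ahead of it and the grasp point (between the pads) lies 11 mm behind it; z points along the fingers, y is the direction in which the jaws open and shut (so a half turn about z gives the same grasp; the last joint's range is limited). The gripper opens to 85 mm and grips with 20 to 120 N. Pads are 22 mm wide; open, the fingers measure 114 mm over their backs; the gripper's body (76 mm by 85 mm) begins 54 mm behind the grasp point. The pads swing forward as they close: fully open they stand 13 mm farther back than shut.
Start: joints at [1.016, 0.591, 0.048, 1.609, -0.033, 0.943, -0.034], TCP at [0.323, -0.649, 0.239] pointing down, gripper open.
Joint ranges: [-2.69, 2.69], [-0.47, 2.24], [-1.27, 1.36], [0.19, 2.51], [-1.53, 4.68], [0.08, 2.07], [-3.09, 3.09]. Speed limits (rad/s): [2.57, 2.57, 3.14, 3.14, 3.14, 3.14, 3.14].

## Interface

Orientations are given as a 3x3 rotation matrix whose columns are the frame's x, y, z axes.
In Python, from rig import * gives the robot as it stands.
- The arm moves only by the tool drive_tool, never from a script. Its argument "commands" is text: rows parted by semicolons, each of 7 numbers parted by spaces: the turn, a rotation vector about the tool's x, y, z in rad, then the shift along the tool's x, y, z in mm, then the finger opening in mm, from 0 to 85.4. A call has 1 to 8 rows; each row is the pose to reach, as a shift and turn from the pose commanded when the call began, along the tool's axes at that moment; what a row does not reach only later rows make up. A row lasts 1/8 s, in which the tool goes at most 62.5 mm and 10.7 degrees, less where a joint would pass 70% of its speed; a pose out of reach is approached as far as the arm can. A call with a gripper value outside its range is refused whole. The fingers move at their own pace and stop on an object; "force" is the grip in N (left out, the last holds). Time passes only in rows, so rows that repeat a pose let the fingers close. It gives the time, the measured TCP pose, the force and the opening at its end, in the units of the state.
- get_obs(): the state, without advancing time (a new reading comes with each control period).
- read_camera(name): name is "side" or "top"; returns a dict with "pixels" (384x512x3 uint8, red, green, blue), "vertical_fov" (degrees; the focal length in pixels is half the picture's height over the tangent of half this angle, whatever the lens; pixels are square), "cx", "cy" (the principal point, pixels), "R" (3x3) and "t" (3): a world point X has camera coordinates R X + t. Camera axes: x right, y down, z forward; pixel columns grow to the right and rows downward; lengths in m; the calibration is good to about 2 mm. A picture is of the moment at which its call begins. There is no depth.
- sign_off(): hands the job in, once; it reports no verdict.
Trained networks look in the newest picture that a camera, given by its name, has taken for a name from the list of things; names that differ only in an ending like _2 or _b are one class to them, and where a whole thing is asked for, a point or a joint stands for the part that bears it (a point fixed in the world has none). Each returns a list of dicts, best first, with "p" (0 to 1); they miss things now and then, are a little off and sometimes report something else, mostly with a low value. They report only what shows in the picture. A call takes as long as a camera call.
- spot_in(camera, target): "at" ([column, row] as shares, 0 to 1, of the picture: columns of its width, rows of its height, amid what is visible of it).
The state is a dict: "time": time; "q": joint angles; "joint_vel": joint speeds; "joint_torque": joint torques, N m; "ee_pos": TCP position; "eef_rot": TCP orientation; "contact_force": force on the tool from outside, world axes, zero at the start; "torque": the same for the moment, N m; "opening": finger opening in m.
Only numpy, scipy, OpenCV 4.12 (cv2) and the standard library are available. Lean on these libraries where they do the work, as an engineer would, in place of code of your own. Each camera call takes 0.05 s, during which the arm holds its last target. There are 200 camera calls.

## Working session

There is one attempt and no reset: what is moved stays moved. The work goes in short steps, Python scripts to look and compute and a tool call to move; the robot and the scene stay as the last step left them, time stands still between calls to the robot, and variables do not carry over. Pictures are saved under pics/ and viewed, about 8 in all and at most 12, crops included, and the job is handed in when it is done.

Besides the shell and the picture viewer there is one more tool, called after "Request:" as name(argument=value, ...), one argument or row to a line, values as JSON. drive_tool: Moves the arm, as the interface text tells. Its arguments: {"type":"object","properties":{"commands":{"type":"string"},"force":{"type":"number"}},"required":["commands"]}

```bash
mkdir -p pics; ls; cat > h.py <<'E'
from rig import *
import numpy as np, cv2
def cam(n,f=None):
    c=read_camera(n); 
    if f: cv2.imwrite('pics/'+f,c['pixels'][:,:,::-1])
    h=c['pixels'].shape[0]; c['f']=h/2/np.tan(np.radians(c['vertical_fov'])/2)
    c['R']=np.array(c['R']);c['t']=np.array(c['t']); return c
def proj(c,X):
    p=c['R']@np.array(X)+c['t']; return np.array([c['cx'],c['cy']])+c['f']*p[:2]/p[2]
def ray(c,uv):
    d=np.array([(uv[0]-c['cx'])/c['f'],(uv[1]-c['cy'])/c['f'],1]); return -c['R'].T@c['t'], c['R'].T@d
def onz(c,uv,z):
    o,d=ray(c,uv); return o+d*(z-o[2])/d[2]
def tri(c1,u1,c2,u2):
    o1,d1=ray(c1,u1);o2,d2=ray(c2,u2)
    s=np.linalg.lstsq(np.stack([d1,-d2],1),o2-o1,rcond=None)[0]
    a,b=o1+s[0]*d1,o2+s[1]*d2; return (a+b)/2,np.linalg.norm(a-b)
E
python3 - <<'E'
from h import *
np.set_printoptions(precision=4,suppress=True)
o=get_obs();print(o)
C={n:cam(n,n+'0.png') for n in('side','top')}
for n,c in C.items(): print(n,c['f'],c['cx'],c['cy'],c['R'],c['t'],-c['R'].T@c['t'])
for t in ['centrifuge','lid','handle_grip','lid_stud','pin','pin_tip','latch_bore','keeper_seat','lid_hinge','bucket','screwdriver','steel_beaker','reagent_bottle']:
    r={}
    for n in C:
        s=spot_in(n,t); r[n]=[(np.round(np.array(x['at'])*[512,384],1).tolist(),round(x['p'],2)) for x in s[:2]]
    print(t,r)
    if r['side'] and r['top']: print('   ',*tri(C['side'],r['side'][0][0],C['top'],r['top'][0][0]))
E
python3 -c "
import cv2,numpy as np
a=cv2.imread('pics/side0.png');b=cv2.imread('pics/top0.png')
cv2.imwrite('pics/both0.png',cv2.resize(np.hstack([a,b]),(800,300)))"
```

```text
pics
{'time': 0.0, 'q': array([ 1.0155,  0.5921,  0.0483,  1.6098, -0.0333,  0.9427, -0.0337]), 'joint_vel': array([-0.0006,  0.0007, -0.001 ,  0.0017, -0.0009, -0.0008,  0.0015]), 'joint_torque': array([ -0.0003, -54.8702,   1.546 , -19.8126,   0.0093,   0.0089,
         0.    ]), 'ee_pos': array([ 0.3227, -0.6483,  0.2381]), 'eef_rot': array([[ 0.8952,  0.4456, -0.0011],
       [ 0.4456, -0.8952,  0.0019],
       [-0.0001, -0.0022, -1.    ]]), 'contact_force': array([ 0.1663,  0.5472, -0.1962]), 'torque': array([ 0.029 ,  0.0302, -0.0599]), 'opening': 0.08519489240842319}
side 385.6391696371121 254.82293850784177 192.8067553049546 [[-0.7185 -0.6953 -0.018 ]
 [-0.5133  0.5476 -0.6608]
 [ 0.4693 -0.4655 -0.7504]] [0.4529 0.4209 0.765 ] [0.1824 0.4406 0.8603]
top 385.37415066919533 256.9165834258448 191.50771145434308 [[-0.0154 -0.9999  0.0033]
 [-0.9989  0.0152 -0.0437]
 [ 0.0436 -0.004  -0.999 ]] [0.0221 0.5946 1.0772] [0.5473 0.0174 1.102 ]
centrifuge {'side': [([249.8, 193.1], 0.85)], 'top': [([275.5, 156.1], 0.64)]}
    [ 0.6863 -0.0388  0.0705] 0.0016856574754345666
lid {'side':
[... 947 characters left out ...]
, 'top': [([273.5, 158.0], 0.56), ([151.5, 185.6], 0.15)]}
    [ 0.6767 -0.0332  0.0956] 0.005132640880663363
bucket {'side': [([278.2, 275.0], 0.73)], 'top': [([231.4, 232.7], 0.45)]}
    [0.4779 0.0823 0.0362] 0.008833864030821698
screwdriver {'side': [([328.9, 247.3], 0.57), ([251.7, 177.9], 0.42)], 'top': [([291.2, 249.6], 0.69), ([271.3, 154.7], 0.67)]}
    [ 0.4346 -0.0771  0.0244] 0.008500406260771032
steel_beaker {'side': [([242.0, 293.5], 0.96)], 'top': [([187.9, 235.6], 0.76)]}
    [0.4792 0.1936 0.0989] 0.0008016263200357612
reagent_bottle {'side': [([377.5, 192.2], 0.85), ([339.4, 191.5], 0.16)], 'top': [([369.3, 247.0], 0.85)]}
    [ 0.4384 -0.287   0.061 ] 0.0008614196954000283
```

```bash
python3 -c "
import cv2
for n in('side','top'): cv2.imwrite(f'pics/{n}0b.png',cv2.resize(cv2.imread(f'pics/{n}0.png'),(800,600),interpolation=cv2.INTER_CUBIC))"
```

```text
(no output)
```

View pics/side0b.png

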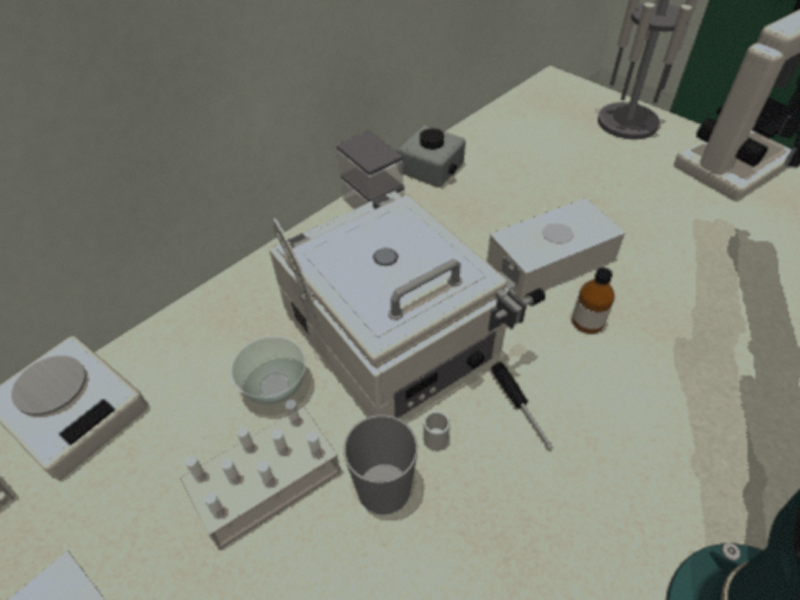

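View pics/top0b.png

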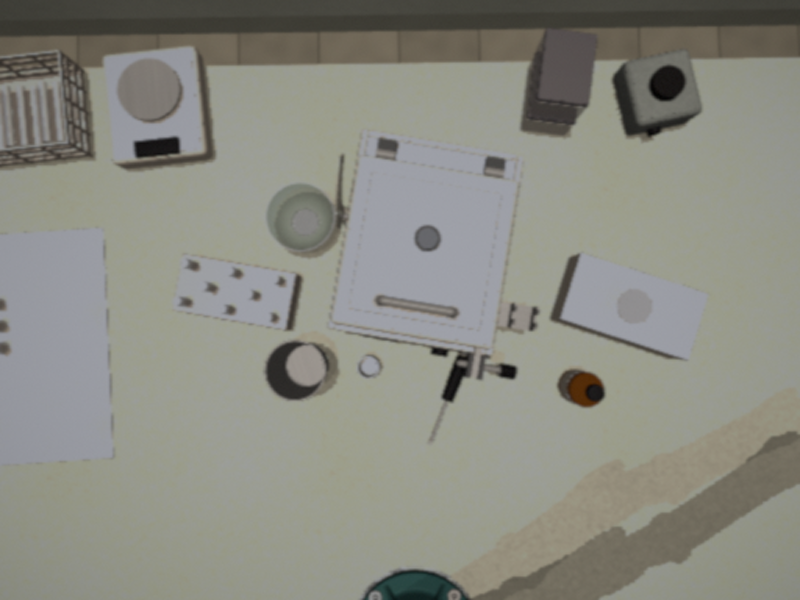

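The side view shows the pin knob at (342,190) and the handle bar from about (252,190) to (293,169). The top view shows the knob at (326,237), the handle from about (243,191) to (292,200), and the keeper near (332,203). All positions are in 512-wide pixels. I'll zoom in on the keypoints next.

```bash
python3 -c "
import cv2,numpy as np
a=cv2.imread('pics/side0.png')[155:225,235:363];b=cv2.imread('pics/top0.png')[180:250,230:358]
z=lambda i:cv2.resize(i,None,fx=4.25,fy=4.25,interpolation=cv2.INTER_CUBIC)
cv2.imwrite('pics/z0.png',np.vstack([z(a),z(b)]))"
```

```text
(no output)
```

View pics/z0.png

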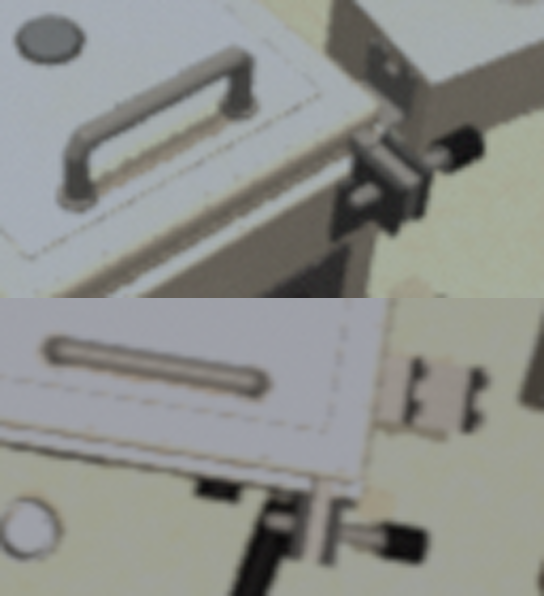

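```bash
cat > fit.py <<'E'
from h import *
from scipy.optimize import least_squares
np.set_printoptions(precision=4,suppress=True)
C={n:cam(n) for n in('side','top')}
P=[('side',(252.6,188),(-105,46,238.5)),('side',(291.5,168.4),(-105,-46,238.5)),('side',(343.5,189.4),(-180,-155,164)),
('top',(243,191.8),(-105,49,238.5)),('top',(291.6,199.8),(-105,-49,238.5)),('top',(325,237.6),(-180,-155,164)),('top',(327.6,202.4),(-90,-158,146)),('top',(342.2,203.8),(-90,-194,146))]
def W(v,p):
    c,s=np.cos(v[2]),np.sin(v[2]);p=np.array(p)/1e3
    return np.array([v[0]+c*p[0]-s*p[1],v[1]+s*p[0]+c*p[1],p[2]])
f=lambda v:np.concatenate([proj(C[n],W(v,p))-u for n,u,p in P])
r=least_squares(f,[.68,-.03,-.15],loss='soft_l1')
print(r.x);print(f(r.x).reshape(-1,2))
for n,p in dict(knob=(-180,-155,164),seat=(-90,-176,135),park=(-90,-217,135),bar=(-105,0,238.5),hinge=(120,0,180)).items(): print(n,W(r.x,p))
print('knob tri',tri(C['side'],(343.5,189.4),C['top'],(325,237.6)))
E
python3 fit.py
```

```text
[ 0.6772 -0.0238 -0.1781]
[[ 3.3871 -1.4363]
 [-2.6545  0.2468]
 [-1.3616 -0.4279]
 [ 0.9701  0.9864]
 [-4.4892  0.0701]
 [-2.1526  0.5501]
 [ 0.7819 -0.5561]
 [ 0.5084  0.3956]]
knob [ 0.4726 -0.1445  0.164 ]
seat [ 0.5575 -0.1811  0.135 ]
park [ 0.5502 -0.2215  0.135 ]
bar [ 0.5739 -0.0052  0.2385]
hinge [ 0.7953 -0.0451  0.18  ]
knob tri (array([ 0.4729, -0.1514,  0.1566]), np.float64(0.0010878287267612552))
```

```bash
sed -i 's/-105,46,/-105,51,/;s/-105,-46,/-105,-51,/;s/-105,49,/-105,54.5,/;s/-105,-49,/-105,-54.5,/' fit.py; python3 fit.py; python3 - <<'E'
from h import *
o=get_obs(); print(o['time'])
E
```

```text
[ 0.6774 -0.0255 -0.1807]
[[ 1.8474 -0.8554]
 [-0.5932 -1.0173]
 [-1.0494 -0.6515]
 [-0.8279  0.4084]
 [-1.4662  0.4128]
 [-1.6947  0.5932]
 [ 1.3227 -0.4953]
 [ 1.0435  0.494 ]]
knob [ 0.4725 -0.1456  0.164 ]
seat [ 0.5573 -0.1824  0.135 ]
park [ 0.5499 -0.2228  0.135 ]
bar [ 0.5741 -0.0066  0.2385]
hinge [ 0.7955 -0.0471  0.18  ]
knob tri (array([ 0.4729, -0.1514,  0.1566]), np.float64(0.0010878287267612552))
1.6
```

```bash
cat > go.py <<'E'
import sys
from h import *
from scipy.spatial.transform import Rotation as Ro
def show(tgt,yaw=-0.181):
    o=get_obs();R=np.array(o['eef_rot']);s,c=np.sin(yaw),np.cos(yaw)
    G=np.array([[-s,c,0],[c,s,0],[0,0,-1.]])
    print(round(o['time'],2),'pos',np.round(o['ee_pos'],4),'turn',Ro.from_matrix(R.T@G).as_rotvec().round(3),'shift mm',(R.T@(np.array(tgt)-o['ee_pos'])*1e3).round(1),'F',np.round(o['contact_force'],1),round(o['opening']*1e3,1))
if __name__=='__main__': show([float(x) for x in sys.argv[1:4]])
E
python3 go.py 0.4715 -0.1485 0.240
```

```text
1.6 pos [ 0.323  -0.6491  0.2393] turn [-0.     0.    -0.928] shift mm [ 356.  -382.    -0.7] F [ 0.9 -0.4 -0.3] 85.4
```

Request:
drive_tool(
  commands="0 0 -0.15 45 -48 0 60;0 0 -0.3 89 -96 0 60;0 0 -0.45 134 -143 0 60;0 0 -0.6 178 -191 0 60;0 0 -0.75 223 -239 0 60;0 0 -0.928 267 -287 0 60;0 0 -0.928 312 -334 0 60;0 0 -0.928 356 -382 0 60",
)

```text
time: 2.6
ee_pos: [0.466, -0.1681, 0.2398]
eef_rot: [[0.181, 0.984, 0.001], [0.984, -0.181, -0.0], [-0.0, 0.002, -1.0]]
contact_force: [0.6, -0.3, -0.7]
opening: 0.0598
```

Request:
drive_tool(
  commands="0 0 0 0 0 0 60;0 0 0 0 0 0 60;0 0 0 0 0 0 60",
)

```text
time: 2.98
ee_pos: [0.4647, -0.1716, 0.2392]
eef_rot: [[0.183, 0.983, -0.0], [0.983, -0.183, -0.001], [-0.001, -0.0, -1.0]]
contact_force: [-0.4, 0.5, 0.3]
opening: 0.0599
```

```bash
python3 go.py 0.4715 -0.1485 0.153; python3 - <<'E'
from h import *
C={n:cam(n,n+'1.png') for n in('side','top')}
z=lambda i,s:cv2.resize(i[:,:,::-1],None,fx=s,fy=s,interpolation=cv2.INTER_CUBIC)
a=C['side']['pixels'][140:230,270:398];b=C['top']['pixels'][180:260,250:378]
cv2.imwrite('pics/z1.png',np.vstack([z(a,3.5),z(b,3.5)]))
for z in(.24,.164):
  for n in C: print(n,z,proj(C[n],[.4715,-.1485,z]))
E
```

```text
2.98 pos [ 0.4647 -0.1716  0.2392] turn [-0.     0.001 -0.003] shift mm [24.   2.4 86.2] F [-0.4  0.5  0.3] 59.9
side 0.24 [348.67378403 165.89256402]
top 0.24 [330.59817158 241.26433845]
side 0.164 [343.4988892  188.30968515]
top 0.164 [324.507669   238.59004871]
```

View pics/z1.png

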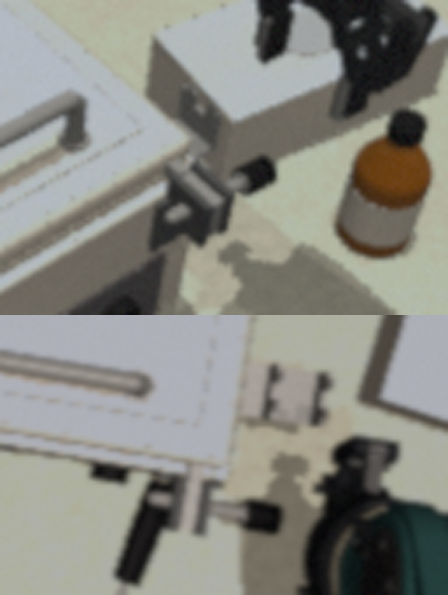

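The knob still shows at side (343.7,189.4) and top (324.9,237.4), which agrees with the estimate. I'll descend onto it and grip.

Request:
drive_tool(
  commands="0 0 0 24 4 0 60;0 0 0 24 4 40 60;0 0 0 24 4 86 60;0 0 0 24 4 86 60;0 0 0 24 4 86 60",
)

```text
time: 3.7
ee_pos: [0.4742, -0.1476, 0.1542]
eef_rot: [[0.181, 0.983, 0.001], [0.983, -0.181, -0.0], [-0.0, 0.001, -1.0]]
contact_force: [0.0, 0.2, 0.6]
opening: 0.0602
```

Request:
drive_tool(
  commands="0 0 0 0 0 0 15;0 0 0 0 0 0 15;0 0 0 0 0 0 15;0 0 0 0 0 0 15;0 0 0 0 0 0 15;0 0 0 0 0 0 15",
  force=25,
)

```text
time: 4.45
ee_pos: [0.4743, -0.1471, 0.1537]
eef_rot: [[0.18, 0.984, 0.001], [0.984, -0.18, -0.0], [-0.0, 0.002, -1.0]]
contact_force: [0.5, -2.4, 5.9]
opening: 0.0213
```

```bash
python3 go.py 0.473 -0.149 0.153; python3 - <<'E'
from h import *
C={n:cam(n,n+'2.png') for n in('side','top')}
z=lambda i,s:cv2.resize(i[:,:,::-1],None,fx=s,fy=s,interpolation=cv2.INTER_CUBIC)
a=C['side']['pixels'][140:220,270:398];b=C['top']['pixels'][180:260,250:378]
cv2.imwrite('pics/z2.png',np.vstack([z(a,3.5),z(b,3.5)]))
E
```

```text
4.45 pos [ 0.4743 -0.1471  0.1537] turn [ 0.002  0.    -0.   ] shift mm [-2.1 -0.9  0.7] F [ 0.5 -2.4  5.9] 21.3
```

View pics/z2.png

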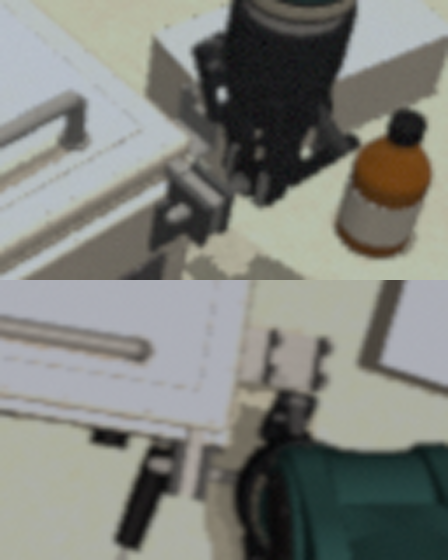

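The opening stopped at 21.3 mm, so the knob is held. Next I draw the pin out 63 mm along tool −x.

Request:
drive_tool(
  commands="0 0 0 -10 0 -1 15;0 0 0 -22 0 -1 15;0 0 0 -36 0 -1 15;0 0 0 -50 0 -1 15;0 0 0 -63 0 -1 15;0 0 0 -63 0 -4 15;0 0 0 -63 0 -8 15;0 0 0 -63 0 -8 15",
  force=40,
)

```text
time: 5.55
ee_pos: [0.4627, -0.2082, 0.1618]
eef_rot: [[0.179, 0.984, 0.001], [0.984, -0.179, -0.0], [0.0, 0.001, -1.0]]
contact_force: [-0.5, -0.4, -1.3]
opening: 0.0205
```

```bash
python3 go.py 0.5499 -0.2238 0.165; python3 - <<'E'
from h import *
C={n:cam(n,n+'3.png') for n in('side','top')}
z=lambda i,s:cv2.resize(i[:,:,::-1],None,fx=s,fy=s,interpolation=cv2.INTER_CUBIC)
a=C['side']['pixels'][140:220,270:398];b=C['top']['pixels'][180:260,250:378]
cv2.imwrite('pics/z3.png',np.vstack([z(a,3.5),z(b,3.5)]))
E
```

```text
5.55 pos [ 0.4627 -0.2082  0.1618] turn [ 0.001 -0.     0.001] shift mm [ 0.3 88.6 -3.1] F [-0.5 -0.4 -1.3] 20.5
```

View pics/z3.png

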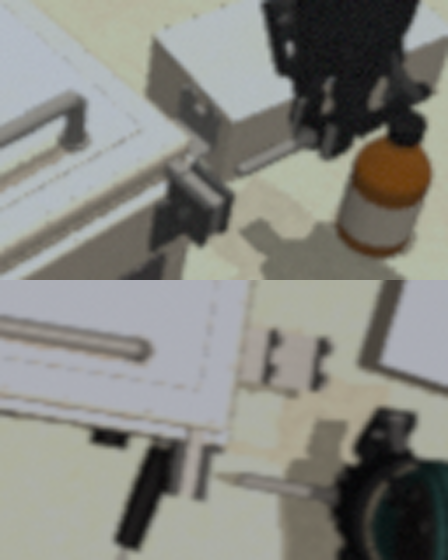

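The pin is clear of the latch. Its tip is at side (338.9,188.3) and top (311.7,236.3), and the ear notches are at top (328,202.3) and (342,204.3). I'll triangulate the held pin against the keeper.

```bash
python3 - <<'E'
from h import *
np.set_printoptions(precision=4,suppress=True)
c,t=cam('side'),cam('top')
a=tri(c,(338.9,188.3),t,(311.7,236.3));b=tri(c,(359.1,180.3),t,(343.7,240.3))
print(a,b)
for z in(.169,.173):
  A=onz(t,(311.7,236.3),z);B=onz(t,(343.7,240.3),z);print('pin',A,B,np.arctan2(*(A-B)[[0,1]]))
I=onz(t,(328,202.3),.146);O=onz(t,(342,204.3),.146);print('ears',I,O,np.linalg.norm(I-O),np.arctan2(*(I-O)[[0,1]]))
print('mid',(I+O)/2)
R=np.array([.1797,.9837])
print('grasp->',get_obs()['ee_pos'])
E
```

```text
(array([ 0.4744, -0.1179,  0.1866]), np.float64(0.011933041963780025)) (array([ 0.4635, -0.1981,  0.1594]), np.float64(0.006827788023060574))
pin [ 0.4779 -0.1168  0.169 ] [ 0.4671 -0.1938  0.169 ] 0.1395184482213847
pin [ 0.4782 -0.1163  0.173 ] [ 0.4674 -0.1929  0.173 ] 0.13951844822138484
ears [ 0.5596 -0.1624  0.146 ] [ 0.5541 -0.1971  0.146 ] 0.035072635852685524 0.15728019780515867
mid [ 0.5568 -0.1797  0.146 ]
grasp-> [ 0.4623 -0.2084  0.1613]
```

Request:
drive_tool(
  commands="0 0 0 0 10 -8 15;0 0 0 0 30 -8 15;0 0 0 0 50 -8 15;0 0 0 0 70 -8 15;0 0 0 1 82 -8 15;0 0 0 3 88 -8 15;0 0 0 3 88 -8 15",
)

```text
time: 6.62
ee_pos: [0.5494, -0.2213, 0.1693]
eef_rot: [[0.179, 0.984, -0.0], [0.984, -0.179, 0.0], [0.0, -0.0, -1.0]]
contact_force: [-0.8, -0.5, -0.8]
opening: 0.0206
```

```bash
python3 go.py 0.5496 -0.2213 0.124; python3 - <<'E'
from h import *
C={n:cam(n,n+'4.png') for n in('side','top')}
z=lambda i,s:cv2.resize(i[:,:,::-1],None,fx=s,fy=s,interpolation=cv2.INTER_CUBIC)
a=C['side']['pixels'][115:190,285:385];b=C['top']['pixels'][165:240,290:390]
cv2.imwrite('pics/z4.png',np.hstack([z(a,4),z(b,4)]))
E
```

```text
6.62 pos [ 0.5494 -0.2213  0.1693] turn [-0.    -0.     0.001] shift mm [-0.   0.2 45.3] F [-0.8 -0.5 -0.8] 20.6
```

View pics/z4.png

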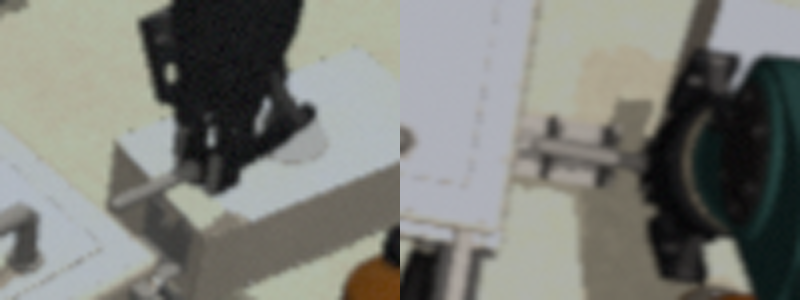

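```bash
python3 - <<'E'
from h import *
np.set_printoptions(precision=4,suppress=True)
c,t=cam('side'),cam('top')
print(tri(c,(314,165.3),t,(320.5,200.8)))
for k in(75,81,87,95):
  for z in(.175,.18,.185):
    X=[.5494+.179*k/1e3,-.2213+.984*k/1e3,z]; print(k,z,proj(c,X),proj(t,X))
E
```

```text
(array([ 0.5606, -0.1384,  0.1893]), np.float64(0.005784897187458517))
75 0.175 [313.8283 167.0814] [324.034  200.8463]
75 0.18 [314.0222 165.6577] [324.4044 200.8056]
75 0.185 [314.2177 164.223 ] [324.7788 200.7645]
81 0.175 [312.0154 168.094 ] [321.5726 200.4376]
81 0.18 [312.2026 166.671 ] [321.9297 200.3948]
81 0.185 [312.3914 165.2368] [322.2906 200.3515]
87 0.175 [310.194  169.1113] [319.1114 200.029 ]
87 0.18 [310.3745 167.689 ] [319.455 199.984]
87 0.185 [310.5566 166.2554] [319.8025 199.9384]
95 0.175 [307.7521 170.4752] [315.8298 199.4842]
95 0.18 [307.9237 169.0538] [316.1557 199.4362]
95 0.185 [308.0966 167.6211] [316.4852 199.3877]
```

The pin is centred over both notches, and its tip agrees with an 81 mm reach from a knob at the grasp point. I'll lower it.

Request:
drive_tool(
  commands="0 0 0 0 0 10 15;0 0 0 0 0 20 15;0 0 0 0 0 28 15;0 0 0 0 0 34 15;0 0 0 0 0 39 15;0 0 0 0 0 42 15;0 0 0 0 0 42 15",
)

```text
time: 7.7
ee_pos: [0.5503, -0.2218, 0.1278]
eef_rot: [[0.18, 0.984, 0.002], [0.984, -0.18, -0.0], [-0.0, 0.002, -1.0]]
contact_force: [1.1, -0.5, 1.7]
opening: 0.0202
```

Request:
drive_tool(
  commands="0 0 0 0 0 1.5 15;0 0 0 0 0 3 15;0 0 0 0 0 3 15",
)

```text
time: 8.07
ee_pos: [0.5506, -0.2218, 0.1265]
eef_rot: [[0.18, 0.984, 0.002], [0.984, -0.18, -0.001], [-0.0, 0.003, -1.0]]
contact_force: [-0.6, 1.3, 14.2]
opening: 0.0209
```

Request:
drive_tool(
  commands="0 0 0 0 0 -1.5 15;0 0 0 0 0 -1.5 30;0 0 0 0 0 -1.5 50;0 0 0 0 0 -1.5 50;0 0 0 0 0 -1.5 50;0 0 0 0 0 -1.5 50",
)

```text
time: 8.82
ee_pos: [0.5492, -0.2217, 0.1256]
eef_rot: [[0.18, 0.984, -0.0], [0.984, -0.18, 0.0], [0.0, -0.0, -1.0]]
contact_force: [0.2, -0.5, 0.0]
opening: 0.0499
```

Request:
drive_tool(
  commands="0 0 0 0 0 0 50;0 0 0 0 0 0 50;0 0 0 0 0 -20 50;0 0 0 0 0 -50 50;0 0 0 0 0 -100 60;0 0 0 0 0 -150 60;0 0 0 0 0 -150 60;0 0 0 0 0 -150 60",
)

```text
time: 9.82
ee_pos: [0.5488, -0.2217, 0.2755]
eef_rot: [[0.18, 0.984, -0.001], [0.984, -0.18, -0.0], [-0.0, -0.001, -1.0]]
contact_force: [0.2, -0.2, -0.8]
opening: 0.0596
```

```bash
python3 go.py 0.5745 -0.006 0.277; python3 - <<'E'
from h import *
C={n:cam(n,n+'5.png') for n in('side','top')}
z=lambda i,s:cv2.resize(i[:,:,::-1],None,fx=s,fy=s,interpolation=cv2.INTER_CUBIC)
a=C['side']['pixels'][130:205,285:385];b=C['top']['pixels'][165:240,290:390]
cv2.imwrite('pics/z5.png',np.hstack([z(a,4),z(b,4)]))
for n in C: print([proj(C[n],p) for p in([.5499,-.2220,.135],[.5644,-.142,.135])])
E
```

```text
9.82 pos [ 0.5488 -0.2217  0.2755] turn [-0.001  0.    -0.   ] shift mm [216.8 -13.5  -1.5] F [ 0.2 -0.2 -0.8] 59.6
[array([333.7031288 , 165.64450561]), array([310.51356839, 178.91176958])]
[array([350.98769293, 205.85121473]), array([319.00551022, 200.56245589])]
```

View pics/z5.png

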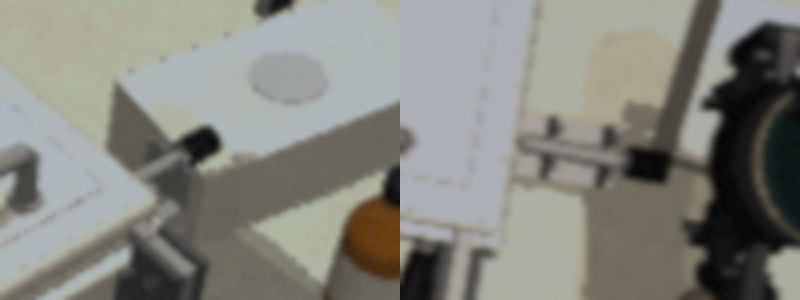

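The pin lies in both notches with its knob at top (352,205.8), where (351,205.9) was expected. Next is the handle.

Request:
drive_tool(
  commands="0 0 0 40 0 -2 75;0 0 0 95 -4 -2 75;0 0 0 155 -10 -2 75;0 0 0 200 -13 -2 75;0 0 0 216 -13 -2 75;0 0 0 216 -13 -2 75;0 0 0 216 -13 -2 75",
)

```text
time: 10.8
ee_pos: [0.575, -0.0097, 0.2771]
eef_rot: [[0.183, 0.983, -0.002], [0.983, -0.183, -0.002], [-0.002, -0.001, -1.0]]
contact_force: [0.1, 0.4, -0.5]
opening: 0.0753
```

```bash
python3 go.py 0.5745 -0.006 0.2275; python3 - <<'E'
from h import *
C={n:cam(n,n+'6.png') for n in('side','top')}
z=lambda i,s:cv2.resize(i[:,:,::-1],None,fx=s,fy=s,interpolation=cv2.INTER_CUBIC)
a=C['side']['pixels'][120:220,200:340]
cv2.imwrite('pics/z6.png',z(a,4))
print(onz(C['top'],(267.3,195.8),.2385))
E
```

```text
10.8 pos [ 0.575  -0.0097  0.2771] turn [-0.001  0.002 -0.003] shift mm [ 3.6 -1.1 49.6] F [ 0.1  0.4 -0.5] 75.3
[ 0.57502383 -0.00921215  0.2385    ]
```

View pics/z6.png

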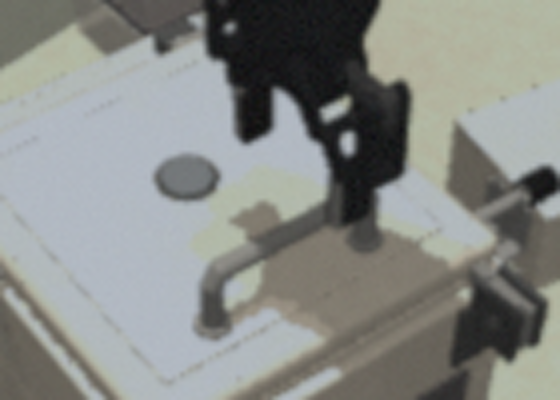

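The jaws straddle the bar, with one finger in front and one behind. I'll descend and close.

Request:
drive_tool(
  commands="0 0 0 0 0 20 75;0 0 0 0 0 40 75;0 0 0 0 0 50 75;0 0 0 0 0 50 75;0 0 0 0 0 50 75",
)

```text
time: 11.52
ee_pos: [0.576, -0.0072, 0.2285]
eef_rot: [[0.181, 0.984, 0.001], [0.984, -0.181, -0.0], [0.0, 0.001, -1.0]]
contact_force: [0.2, 0.9, 1.2]
opening: 0.0746
```

Request:
drive_tool(
  commands="0 0 0 0 0 0 5;0 0 0 0 0 0 5;0 0 0 0 0 0 5;0 0 0 0 0 0 5;0 0 0 0 0 0 5;0 0 0 0 0 0 5;0 0 0 0 0 0 5",
  force=60,
)

```text
time: 12.4
ee_pos: [0.5765, -0.007, 0.2281]
eef_rot: [[0.18, 0.984, 0.002], [0.984, -0.18, 0.0], [0.0, 0.002, -1.0]]
contact_force: [4.4, -0.8, -1.4]
opening: 0.0108
```

Request:
drive_tool(
  commands="0 0 0 0 1.5 -5 5;0 0 0 0 3 -10 5;0 0 0 0 6 -19.5 5;0 0 0 0 9.5 -29 5;0 0 0 0 13.6 -38 5;0 0 0 0 13.6 -38 5",
)

```text
time: 13.15
ee_pos: [0.588, -0.0092, 0.2635]
eef_rot: [[0.18, 0.984, -0.003], [0.984, -0.18, 0.001], [0.001, -0.003, -1.0]]
contact_force: [7.3, 0.1, -14.1]
opening: 0.011
```

Request:
drive_tool(
  commands="0 0 0 0 4.4 -9 5;0 0 0 0 9.2 -18 5;0 0 0 0 14.4 -27 5;0 0 0 0 20 -36 5;0 0 0 0 26 -44.5 5;0 0 0 0 32.2 -53 5;0 0 0 0 32.2 -53 5;0 0 0 0 32.2 -53 5",
)

```text
time: 14.15
ee_pos: [0.6199, -0.015, 0.319]
eef_rot: [[0.18, 0.984, -0.001], [0.984, -0.18, -0.0], [-0.0, -0.001, -1.0]]
contact_force: [-0.2, 1.5, -10.4]
opening: 0.0107
```

```bash
python3 - <<'E'
from h import *
o=get_obs();p=o['ee_pos'];print(o['time'],p,o['contact_force'],o['opening'])
d=p-np.array([.5765,-.007,.2281]);a=np.array([.984,-.18])@d[:2]*1e3;z=d[2]*1e3
print('along',a,'up',z,'angle',np.degrees(np.arctan2(58.5+z,225-a))-14.57)
C={n:cam(n,n+'7.png') for n in('side','top')}
z=lambda i,s:cv2.resize(i[:,:,::-1],None,fx=s,fy=s,interpolation=cv2.INTER_CUBIC)
a=C['side']['pixels'][120:220,160:300]
cv2.imwrite('pics/z7.png',z(a,5.6))
E
```

```text
14.15 [ 0.6198788  -0.01503852  0.31897008] [ -0.24623038   1.46607571 -10.44376583] 0.010711866852493245
along 44.131673659790465 up 90.87007594296357 angle 24.981591430862288
```

View pics/z7.png

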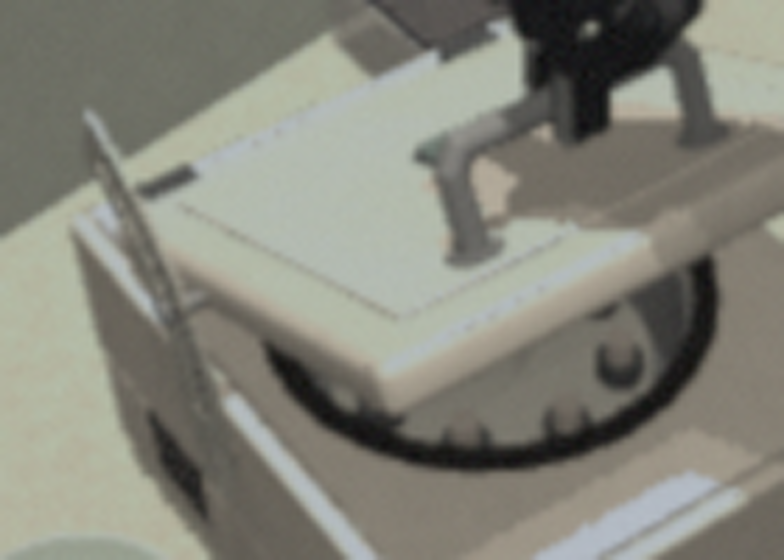

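The lid is open, with the handle's left bend at side (242,147). The stud in the quadrant slot is seen edge-on, so I check the angle by projecting the handle end and the lid corner.

```bash
python3 - <<'E'
from h import *
np.set_printoptions(precision=1,suppress=True)
c,t=cam('side'),cam('top')
v=(.6774,-.0255,-.1807)
def W(p,a):
    a=np.radians(a);x,y,z=p; X,Z=x-120,z-180   # +turn about y raises front edge
    x=120+X*np.cos(a)+Z*np.sin(a); z=180-X*np.sin(a)+Z*np.cos(a)
    cc,s=np.cos(v[2]),np.sin(v[2]);return np.array([v[0]*1e3+cc*x-s*y,v[1]*1e3+s*x+cc*y,z])/1e3
for a in(0,22,25,28): print(a,'handle end',proj(c,W((-105,51,238.5),a)),'lid corner top',proj(c,W((-142,125,195),a)),'stud',proj(c,W((15,142,180),a)))
im=t['pixels'][:,:,::-1][165:240,290:390]; s=c['pixels'][:,:,::-1][130:205,285:385]
cv2.imwrite('pics/z8.png',cv2.resize(np.hstack([s,im]),None,fx=4,fy=4,interpolation=cv2.INTER_CUBIC))
o=get_obs();print(o['ee_pos']*1e3,o['contact_force'],abs(o['joint_vel']).max())
E
```

```text
0 handle end [254.5 187.1] lid corner top [236.7 226.4] stud [194.3 190.5]
22 handle end [243.  150.3] lid corner top [227.2 189.2] stud [190.4 177.2]
25 handle end [240.8 144.8] lid corner top [225.1 183.1] stud [189.6 175.1]
28 handle end [238.4 139.4] lid corner top [222.7 176.9] stud [188.7 173. ]
[619.8 -15.  318.8] [-0.6  1.1 -9.8] 0.0021164070177915723
```

View pics/z8.png

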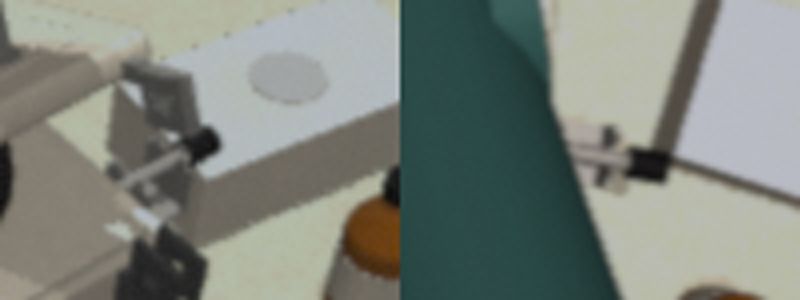

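```bash
python3 -c "
from rig import *
sign_off(); o=get_obs(); print(o['time'],o['ee_pos'],o['contact_force'],o['opening'])"
```

```text
the job is handed in; nothing more can be done
the job is handed in; nothing more can be done
```

I drew the pin out of the latch, parked it in the keeper and let it go. Then I lifted the lid to about 25 degrees and handed in with the gripper still holding the handle. The job was handed in shortly after 14 s on the robot's clock, well inside the 56 s limit, and no verdict is reported.

- **Pin:** After release, and again with the lid up, the pictures show it lying in both notches, knob outwards. The knob is within about 1 px of the expected spot in the top view and 2.5 px off sideways in the side view. I put it about 43 mm right of the seat point, where 33 to 56 mm is allowed.
- **Lid angle:** The arm's own position gives 25.0 degrees. The handle's left end in the side view reads about 24.4, and a rougher reading of the lid corner gives about 23.5. These differ slightly, but all fall within 22 to 28.
- **Mark on the stay:** The camera sees the stay edge-on, so I could not read the stud against the notch directly.
- **Hold:** The last force reading was about 10 N downwards, close to the 11 N expected at that angle, with the arm still. The fingers were closed to 10.7 mm on the 13 mm bar. They also read about 1.5 mm under size on the 22 mm knob, so I took this as a sensor offset or pad give.
- **Bystanders:** The tool's path stayed clear of them and no unexpected contact force showed, but I did not measure their positions again at the end.

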